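# Sweep the loose caps into the catch tray

## Robot

A 6-joint arm with a two-finger parallel gripper is mounted at the origin on a cart in front of the work surface, level with it; the furniture and walls round the work are solid. World frame = base frame: x ahead of the robot, y to its left, z up, the work surface at z = 0. Lengths are in m, angles in rad, forces in N, time in s.
With the tool pointing down it reaches from about 0.25 to 0.725 m from the base axis. Payload 9.7 kg.
Tool frame: the origin (TCP) lies on the mounting face of the last link; the fingertips stand 173 mm ahead of it and the grasp point (between the pads) lies 155 mm ahead of it; z points along the fingers, y is the line along which they close (so a half turn about z gives the same grasp; the last joint's range is limited). The gripper opens to 85 mm and grips with 20 to 120 N. Pads are 22 mm wide; open, the fingers measure 114 mm over their backs; the gripper's body (76 mm by 85 mm) begins 54 mm behind the grasp point. The pads swing forward as they close: fully open they stand 13 mm farther back than shut.
Start: joints at [-1.332, 0.087, 0.176, 1.66, 0, 1.571], TCP at [0.13, -0.534, 0.405] pointing down, gripper open.
Joint ranges: [-3.13, 3.13], [-0.85, 1.81], [-1.15, 1.24], [-2.2, 2.28], [-1.44, 1.52], [-3.14, 3.14]. Speed limits (rad/s): [2.22, 2.22, 2.57, 3.14, 3.14, 3.14].

## Interface

Orientations are given as a unit quaternion [w, x, y, z].
In Python, from workcell import monitor, eyes, finish_job, spotter gives the robot as it stands.
- The arm moves only by the tool apply_moves, never from a script. Its argument "series" is a list of rows, each a list of 7 numbers: the turn, a rotation vector about the tool's x, y, z in units of 45 degrees (1.0 is 45 degrees), then the shift along the tool's x, y, z in units of 0.2 m (1.0 is 0.2 m), then the opening, from 0 (shut) to 1 (fully open). A call has 1 to 20 rows; each row is the pose to reach, as a shift and turn from the pose commanded when the call began, along the tool's axes at that moment; what a row does not reach only later rows make up. A row lasts 1/8 s, in which the tool goes at most 62.5 mm and 10.7 degrees, less where a joint would pass 70% of its speed; a pose out of reach is approached as far as the arm can. A call with a number of a shift or a turn outside -1 to 1 is refused whole. A call with a gripper value outside its range is refused whole. The fingers move at their own pace and stop on an object; the grip force is fixed at half the most. Time passes only in rows, so rows that repeat a pose let the fingers close. It gives the time, the measured TCP pose, the force, the opening and the grip force at its end, in the units of the state.
- monitor.state(): the state, without advancing time (a new reading comes with each control period).
- eyes.grab_frame(name): name is "scene" or "top"; returns a dict with "color" (480x640x3 uint8, red, green, blue), "vertical_fov" (degrees; the focal length in pixels is half the picture's height over the tangent of half this angle, whatever the lens; pixels are square), "cx", "cy" (the principal point, pixels), "k1" (the pictures are not rectified: a ray, as slopes to the right and down, at radius r is drawn at 1 + k1 r^2 times it, then the intrinsics apply), "camera_from_world" (4x4, takes a point from world to camera coordinates). Camera axes: x right, y up, looking along -z (the intrinsics and any distortion apply to the point x, -y, -z); pixel columns grow to the right and rows downward; lengths in m; the calibration is good to about 2 mm. A picture is of the moment at which its call begins. There is no depth.
- finish_job(): hands the job in; it is judged then, once.
Trained networks look in the newest picture that a camera, given by its name, has taken for a name from the list of things; names that differ only in an ending like _2 or _b are one class to them, and where a whole thing is asked for, a point or a joint stands for the part that bears it (a point fixed in the world has none). Each returns a list of dicts, best first, with "score" (0 to 1); they miss things now and then, are a little off and sometimes report something else, mostly with a low value. They report only what shows in the picture. A call takes as long as a camera call. They do not tell look-alikes from the thing itself.
- spotter.spot_in(camera, name): "box" ([left, top, right, bottom] in pixels, round what is visible of it).
- spotter.outline_of(camera, name): "region" (480x640 bool, what is visible of it) and "box" ([left, top, right, bottom] in pixels, round what is visible of it).
The state is a dict: "clock": time; "qpos": joint angles; "joint_vel": joint speeds; "effort": joint torques, N m; "ee_pos": TCP position; "ee_rot": TCP orientation; "contact_force": force on the tool from outside, world axes, zero at the start; "wrist_torque": the same for the moment, N m; "finger_gap": finger opening in m; "grasp_force": force on a finger pad.
Only numpy, scipy, OpenCV 4.12 (cv2) and the standard library are available. Lean on these libraries where they do the work, as an engineer would, in place of code of your own. Each camera call takes 0.05 s, during which the arm holds its last target. There are 200 camera calls.

## Task

Three loose screw caps (red, yellow and blue) lie on the table in front of the open side of the low aluminium catch tray. With the fingers closed, gently sweep all three along the table, over the tray's lip and right into the tray, so that each lies wholly inside behind the lip. Do not pinch, lift or carry a cap, and leave the paint jar and the two paint cups beside the work where they stand.

Things in the scene. Friction and masses are not known exactly. Their poses are not given: they have to be found in the camera images.
- tray: low aluminium catch tray fixed to the table. Origin: on the table under the centre of its floor; z up. The floor spans x -80 to +80, y -60 to +60 mm and is 3 mm thick. Walls 4 mm thick with rims 33 mm high stand at x = -82, x = +82 and y = -62 mm; the +y side, towards the caps, is open. Behind the rear wall a flat screw flange reaches y -82 mm.
- tray_mouth (a point): middle of the tray floor's open front edge, on the floor's upper face (60 mm from the tray's origin along its +y, 3 mm high). From this edge a lip as wide as the tray slopes down over 20 mm to the table, outward along the tray's +y. The axes are the tray's.
- cap_red_center (a point): red plastic screw cap with a ribbed side, a loose upright disc 34 mm in diameter, 18 mm high, about 30 g, lying flat on the table. This point is its centre, 9 mm above its underside. It slides easily on its flat underside.
- cap_yellow_center (a point): yellow plastic screw cap with a ribbed side, a loose upright disc 34 mm in diameter, 18 mm high, about 30 g, lying flat on the table. This point is its centre, 9 mm above its underside. It slides easily on its flat underside.
- cap_blue_center (a point): blue plastic screw cap with a ribbed side, a loose upright disc 34 mm in diameter, 18 mm high, about 30 g, lying flat on the table. This point is its centre, 9 mm above its underside. It slides easily on its flat underside.
- cap_red: the red cap; origin at the centre of its underside, z up through its top
- cap_yellow: the yellow cap; origin at the centre of its underside, z up through its top
- cap_blue: the blue cap; origin at the centre of its underside, z up through its top
- jar: small white lidded acrylic jar with two pink bands, 54 mm in diameter, 62 mm high, standing loose near the tray on the robot's side; origin at the centre of its underside. A bystander, to be left alone
- cup_ochre: white paper cup of ochre paint, 54 mm across the rim, 55 mm high, standing loose beyond the caps; origin at the centre of its underside. A bystander, to be left alone
- cup_green: white paper cup of green paint, 57 mm across the rim, 58 mm high, standing loose to the left, behind the caps as seen from the tray; origin at the centre of its underside. A bystander, to be left alone
Not all that is in view belongs to the job. Of the things shaped like the cap_red, the red one is meant.

How it is judged:
At the end, for the whole second after the job is handed in: The centre of each of the three caps is inside the tray's walls and at least 10 mm behind the floor's front edge (tray frame: x within 80 mm of the middle, y between -60 and +50 mm), lower than 25 mm, and at rest (under 10 mm/s) (y of cap_red_center in the frame of tray between -0.06 and 0.05 m and x of cap_red_center in the frame of tray between -0.08 and 0.08 m and height (world z) of each of cap_red_center, cap_yellow_center, cap_blue_center below 0.025 m and linear speed of each of cap_red, cap_yellow, cap_blue below 0.01 m/s and y of cap_yellow_center in the frame of tray between -0.06 and 0.05 m and x of cap_yellow_center in the frame of tray between -0.08 and 0.08 m and y of cap_blue_center in the frame of tray between -0.06 and 0.05 m and x of cap_blue_center in the frame of tray between -0.08 and 0.08 m); the robot touches nothing.
It fails at once if a cap is lifted (its centre more than 25 mm above the table) (height (world z) of any of cap_red_center, cap_yellow_center, cap_blue_center above 0.025 m).
It fails at once if a cap is pinched or pressed hard (over 20 N from the fingers) (contact force between the fingers and cap_red above 20 N or contact force between the fingers and cap_yellow above 20 N or contact force between the fingers and cap_blue above 20 N).
It fails at once if the lidded paint jar is shifted more than 20 mm or tipped (distance of jar from where it was at the start of the episode above 0.02 m or angle between jar's own z axis and vertical above 0.35 rad).
It fails at once if the cup of ochre paint is shifted more than 20 mm or tipped (distance of cup_ochre from where it was at the start of the episode above 0.02 m or angle between cup_ochre's own z axis and vertical above 0.35 rad).
It fails at once if the cup of green paint is shifted more than 20 mm or tipped (distance of cup_green from where it was at the start of the episode above 0.02 m or angle between cup_green's own z axis and vertical above 0.35 rad).
It also fails if it takes over 72 s, if anything falls off the work surface, if the arm or the gripper's body presses on something with over 40 N, if the wrist force passes 120 N, or if a joint passes its speed limit or range.

## Working session

There is one attempt and no reset: what is moved stays moved. The work goes in short steps, Python scripts to look and compute and a tool call to move; the robot and the scene stay as the last step left them, time stands still between calls to the robot, and variables do not carry over. Pictures are saved under pics/ and viewed, at most 10 in all, crops included, and the job is handed in when it is done.

Besides the shell and the picture viewer there is one more tool, called as a command line: name --pt "numbers of a row" for each row, then --argument value for the rest. apply_moves: Moves the arm, as the interface text tells. Shifts and turns lie within -1 to 1; 1 stands for 0.2 m of shift or 45 degrees of turn. Its arguments: {"type":"object","properties":{"series":{"type":"array","items":{"type":"array","items":{"type":"number"}}}},"required":["series"]}

```bash
mkdir -p pics; cat > h.py <<'E'
import numpy as np, cv2
from workcell import monitor, eyes, spotter
def K(f):
    F=240/np.tan(np.radians(f["vertical_fov"])/2)
    return np.array([[F,0,f["cx"]],[0,F,f["cy"]],[0,0,1.]]), np.array([f["k1"],0,0,0,0.])
def ray(f,uv,z):
    k,d=K(f); p=cv2.undistortPoints(np.array(uv,float).reshape(-1,1,2),k,d).reshape(-1,2)
    M=np.linalg.inv(f["camera_from_world"]); o=M[:3,3]
    r=np.c_[p[:,0],-p[:,1],-np.ones(len(p))]@M[:3,:3].T
    return o+r*((z-o[2])/r[:,2])[:,None]
def proj(f,P):
    k,d=K(f); c=(np.c_[np.atleast_2d(P),np.ones(len(np.atleast_2d(P)))]@np.array(f["camera_from_world"]).T)[:,:3]
    return cv2.projectPoints(c*[1,-1,-1],np.zeros(3),np.zeros(3),k,d)[0].reshape(-1,2)
E
python3 - <<'E'
from h import *
s=monitor.state(); print(s)
for n in ("top","scene"):
    f=eyes.grab_frame(n); cv2.imwrite(f"pics/{n}0.png",f["color"][...,::-1])
    print(n,np.linalg.inv(f["camera_from_world"])[:3,3],f["vertical_fov"],f["k1"])
    for t in ("cap_red","cap_yellow","cap_blue","jar","cup_ochre","cup_green","tray"):
        for r in spotter.spot_in(n,t)[:3]:
            b=np.array(r["box"]); c=(b[:2]+b[2:])/2
            print(t,round(r["score"],2),b.round(),ray(f,c,.009).round(3)[0])
E
```

```text
{'clock': 0.0, 'qpos': array([-1.33202980e+00,  8.74492291e-02,  1.75156732e-01,  1.65979454e+00,
        2.43178155e-05,  1.57079589e+00]), 'joint_vel': array([-0.00064872,  0.00031373,  0.00018163,  0.00068539,  0.00016373,
       -0.00017217]), 'effort': array([-1.56216105e-03, -5.20387781e+01,  4.64800465e+01,  1.62114197e-02,
        2.53583727e-05, -4.87468071e-06]), 'ee_pos': array([ 0.13008095, -0.53439994,  0.40400048]), 'ee_rot': array([-6.42207781e-04,  9.92882046e-01,  1.19100066e-01, -6.47889733e-05]), 'contact_force': array([0.58362755, 0.68986582, 0.2013208 ]), 'wrist_torque': array([0.05665241, 0.05313835, 0.02945479]), 'grasp_force': 0.0, 'finger_gap': 0.08503134910064676}
top [0.39571541 0.07963652 0.88869866] 56.51585844450526 -0.01119326041807019
cap_red 0.72 [371. 168. 389. 190.] [ 0.733 -0.036  0.009]
cap_red 0.66 [362. 248. 378. 267.] [ 0.565 -0.011  0.009]
cap_red 0.66 [309. 240. 329. 258.] [0.583 0.091 0.009]
cap_yellow 0.74 [320. 280. 340. 296.] [0.505 0.069 0.009]
cap_blue 0.5 [372. 306. 388. 320.] [ 0.455 -0.027  0.009]
jar 0.62 [447. 326. 485. 355.] [ 0.4
[... 194 characters left out ...]
 [412. 216. 508. 312.] [ 0.551 -0.191  0.009]
scene [ 0.18828421 -0.41565354  0.71169366] 48.76450158487246 0.03649777095680172
cap_red 0.9 [347. 264. 368. 284.] [ 0.568 -0.016  0.009]
cap_red 0.89 [408. 252. 434. 276.] [ 0.667 -0.066  0.009]
cap_red 0.66 [317. 222. 331. 238.] [0.585 0.097 0.009]
cap_yellow 0.87 [288. 246. 306. 268.] [0.509 0.075 0.009]
cap_blue 0.77 [297. 302. 321. 324.] [ 0.457 -0.029  0.009]
cap_blue 0.37 [326. 371. 372. 428.] [ 0.415 -0.179  0.009]
jar 0.6 [325. 373. 371. 429.] [ 0.412 -0.18   0.009]
cup_ochre 0.87 [374. 197. 404. 236.] [0.699 0.05  0.009]
cup_ochre 0.35 [348. 294. 492. 421.] [ 0.539 -0.194  0.009]
cup_green 0.57 [208. 188. 238. 230.] [0.468 0.254 0.009]
```

View pics/top0.png

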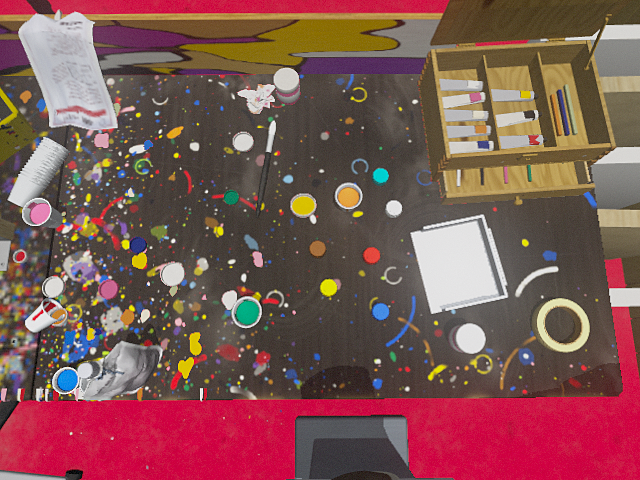

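View pics/scene0.png

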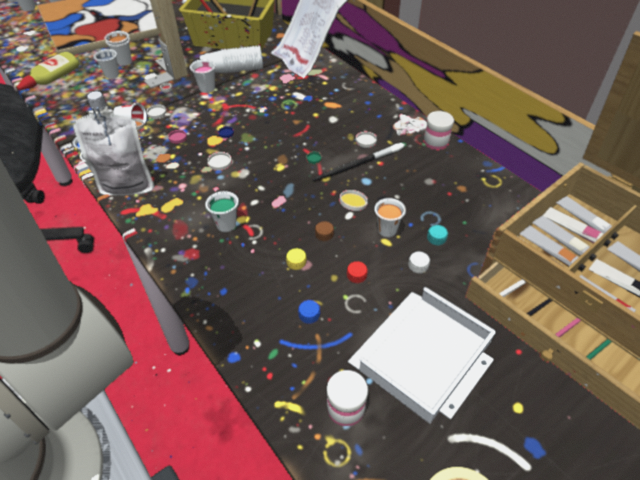

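The top view shows the red cap at (371,256), yellow at (329,288), and blue at (381,312). The tray is at about (460,262), with its open side facing image-left, and the jar is at (469,338). Caps that could be mistaken for the red one are brown (317,248), teal (380,176) and white (394,208). The true red cap is the one at (371,256), and I'll check it in a close crop.

```bash
python3 - <<'E'
from h import *
f=eyes.grab_frame("top"); c=f["color"][200:350,300:520,::-1]
cv2.imwrite("pics/crop.png",cv2.resize(c,None,fx=3.6,fy=3.6,interpolation=cv2.INTER_CUBIC))
g=eyes.grab_frame("scene")
for n,fr in (("top",f),("scene",g)):
  h=cv2.cvtColor(fr["color"],cv2.COLOR_RGB2HSV)
  for nm,uv,(lo,hi) in (("red",{"top":(371,256),"scene":(357,272)}[n],(0,8)),("yel",{"top":(329,288),"scene":(296,258)}[n],(24,34)),("blu",{"top":(381,312),"scene":(309,311)}[n],(98,118))):
    m=((h[...,0]>=lo)&(h[...,0]<=hi)&(h[...,1]>120)&(h[...,2]>90)).astype(np.uint8)
    _,L,st,ce=cv2.connectedComponentsWithStats(m); i=L[uv[1],uv[0]]
    if i: print(n,nm,st[i],ray(fr,ce[i],.012).round(4)[0])
E
```

```text
top red [362 247  18  18 245] [ 0.5695 -0.0134  0.012 ]
top yel [320 278  17  22 256] [0.5049 0.0732 0.012 ]
top blu [372 303  17  18 243] [ 0.4583 -0.0277  0.012 ]
scene red [347 261  21  22 385] [ 0.5683 -0.0136  0.012 ]
scene yel [286 248  21  22 366] [0.504  0.0724 0.012 ]
scene blu [298 300  22  23 410] [ 0.4571 -0.0278  0.012 ]
```

View pics/crop.png

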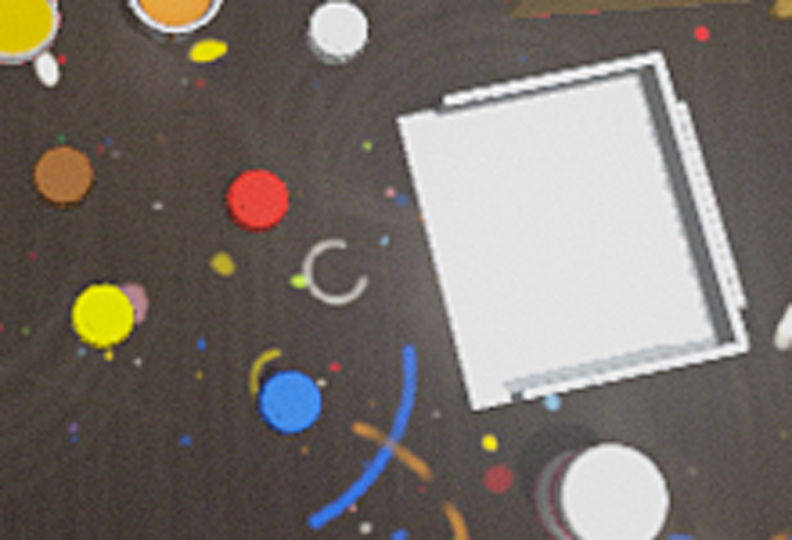

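The crop confirms the red cap at crop (258,199), with brown at (63,176). The tray lip corners are at crop (400,118) and (473,410), and the rear rim corners at (660,55) and (747,350).

```bash
python3 - <<'E'
from h import *
f=eyes.grab_frame("top")
L=ray(f,[(400/3.6+300,118/3.6+200),(473/3.6+300,410/3.6+200)],0.)
R=ray(f,[(660/3.6+300,55/3.6+200),(747/3.6+300,350/3.6+200)],.033)
print(L.round(4),R.round(4),np.linalg.norm(L[0]-L[1]),np.linalg.norm(R[0]-R[1]))
# tray: which lip corner is +x? y axis outward (toward +Y world), x = y cross z
P=np.r_[L,R][:,:2]; 
Q=np.array([[82,80],[-82,80],[84,-64],[-84,-64]])/1000
pc,qc=P.mean(0),Q.mean(0); H=(Q-qc).T@(P-pc); a=np.arctan2(H[0,1]-H[1,0],H[0,0]+H[1,1])
Rm=np.array([[np.cos(a),-np.sin(a)],[np.sin(a),np.cos(a)]]); t=pc-Rm@qc
print("yaw",np.degrees(a),"t",t,"res",(Q@Rm.T+t-P).round(4))
W={"red":(.569,-.0135),"yel":(.5045,.0728),"blu":(.4577,-.0278),"jar":(.406,-.186),"och":(.68,.035),"gre":(.458,.225),"brown":(.583,.093),"white":(.667,-.066)}
for k,v in W.items(): print(k,(Rm.T@(np.array(v)-t)).round(4))
# bystanders: top rims
for n,z in(("jar",.062),("cup_ochre",.055),("cup_green",.058)):
  b=np.array(spotter.spot_in("top",n)[0]["box"]);print(n,b,ray(f,(b[:2]+b[2:])/2,z*.8).round(3))
E
```

```text
[[ 0.6182 -0.0983  0.    ]
 [ 0.4531 -0.1305  0.    ]] [[ 0.6454 -0.2382  0.033 ]
 [ 0.4816 -0.271   0.033 ]] 0.16826063741024755 0.1670125585407801
yaw 11.216363116615723 t [ 0.55115091 -0.19235261] res [[-0.0022  0.0004]
 [ 0.0021  0.0007]
 [ 0.0006 -0.0006]
 [-0.0004 -0.0004]]
red [0.0523 0.172 ]
yel [0.0058 0.2692]
blu [-0.0597  0.1796]
jar [-0.1411  0.0345]
och [0.1706 0.1979]
gre [-0.0102  0.4275]
brown [0.0867 0.2737]
white [0.1382 0.1014]
jar [447.2 327.3 485.4 355.8] [[ 0.399 -0.18   0.05 ]]
cup_ochre [371.6 306.4 391.4 318.6] [[ 0.453 -0.027  0.044]]
cup_green [234.2 295.9 264.2 325.3] [[0.458 0.221 0.046]]
```

Camera top and scene agree on the caps to about 1 mm, and the tray fit residual is about 2 mm. I'll turn the tool until its x matches the tray's +y and its y matches the tray's +x, closing the fingers on the way.

apply_moves --pt "0 0 -0.97 0 0 0 0" --pt "0 0 -0.97 0 0 0 0" --pt "0 0 -0.97 0 0 0 0" --pt "0 0 -0.97 0 0 0 0" --pt "0 0 -0.97 0 0 0 0" --pt "0 0 -0.97 0 0 0 0"

```text
clock: 1.85
ee_pos: [0.1301, -0.5344, 0.4047]
ee_rot: [-0.0, 0.878, 0.478, 0.0]
contact_force: [-0.2, 0.4, -0.1]
finger_gap: 0.0003
grasp_force: 0.0
```

apply_moves --pt "0 0 -0.97 0 0 0 0" --pt "0 0 -0.97 0 0 0 0" --pt "0 0 -0.97 0 0 0 0" --pt "0 0 -0.97 0 0 0 0" --pt "0 0 -0.97 0 0 0 0" --pt "0 0 -0.97 0 0 0 0"

```text
clock: 2.6
ee_pos: [0.1301, -0.5344, 0.4047]
ee_rot: [-0.0, 0.638, 0.77, 0.0]
contact_force: [0.1, 0.8, -0.0]
finger_gap: -0.0002
grasp_force: 0.0
```

apply_moves --pt "0 0 0 0.8 0.88 0 0" --pt "0 0 0 0.8 0.88 0 0" --pt "0 0 0 0.8 0.88 0 0" --pt "0 0 0 0.8 0.88 0 0" --pt "0 0 0 0.8 0.88 0 0" --pt "0 0 0 0.8 0.88 0 0"

```text
clock: 3.35
ee_pos: [0.2724, -0.3439, 0.4048]
ee_rot: [0.0, 0.637, 0.771, -0.0]
contact_force: [0.1, -0.2, 0.1]
finger_gap: 0.0003
grasp_force: 0.0
```

apply_moves --pt "0 0 0 0.8 0.88 0 0" --pt "0 0 0 0.8 0.88 0 0" --pt "0 0 0 0.8 0.88 0 0" --pt "0 0 0 0.8 0.88 0 0" --pt "0 0 0 0.8 0.88 0 0" --pt "0 0 0 0.8 0.88 0 0"

```text
clock: 4.1
ee_pos: [0.4146, -0.1542, 0.4045]
ee_rot: [-0.0, 0.637, 0.771, -0.0]
contact_force: [-0.2, -0.1, 0.1]
finger_gap: 0.0001
grasp_force: 0.0
```

apply_moves --pt "0 0 0 0.8 0.88 0 0" --pt "0 0 0 0.8 0.88 0 0" --pt "0 0 0 0.8 0.88 0 0" --pt "0 0 0 0.8 0.88 0.7 0" --pt "0 0 0 0.8 0.88 0.7 0" --pt "0 0 0 0.8 0.88 0.7 0" --pt "0 0 0 0.8 0.88 0.7 0" --pt "0 0 0 0.8 0.88 0.7 0" --pt "0 0 0 0.8 0.88 0.7 0"

```text
clock: 5.22
ee_pos: [0.5573, 0.0365, 0.2666]
ee_rot: [0.001, 0.637, 0.771, 0.001]
contact_force: [0.1, -0.3, 0.3]
finger_gap: 0.0001
grasp_force: 0.0
```

```bash
cat >> h.py <<'E'
A=np.radians(11.2163); RT=np.array([[np.cos(A),-np.sin(A)],[np.sin(A),np.cos(A)]]); T0=np.array([.55115,-.19235])
def tray(p): return RT.T@(np.array(p)[:2]-T0)
def pose():
    from scipy.spatial.transform import Rotation as Ro
    s=monitor.state(); q=s["ee_rot"]; M=Ro.from_quat([*q[1:],q[0]]).as_matrix()
    print("clock",round(s["clock"],2),"tcp tray",tray(s["ee_pos"]).round(4),"tip z",round(s["ee_pos"][2]-.173,4),"yaw",round(np.degrees(np.arctan2(M[1,0],M[0,0])),2),"down",M[:,2].round(4),"gap",round(s["finger_gap"],4),"F",s["contact_force"].round(1),s["qpos"].round(2))
def caps():
  for n in ("top","scene"):
    fr=eyes.grab_frame(n); h=cv2.cvtColor(fr["color"],cv2.COLOR_RGB2HSV)
    for nm,lo,hi in (("red",0,8),("yel",24,34),("blu",98,118)):
      m=((h[...,0]>=lo)&(h[...,0]<=hi)&(h[...,1]>120)&(h[...,2]>90)).astype(np.uint8)
      _,L,st,ce=cv2.connectedComponentsWithStats(m)
      for i in range(1,len(st)):
        p=tray(ray(fr,ce[i],.012)[0])
        if st[i,4]>150 and abs(p[0])<.1 and -.09<p[1]<.3: print(n,nm,st[i,4],p.round(4))
E
python3 -c "
from h import *
pose();caps()
cv2.imwrite('pics/s1.png',eyes.grab_frame('scene')['color'][...,::-1])"
```

```text
clock 5.22 tcp tray [0.0505 0.2233] tip z 0.0936 yaw 100.9 down [ 2.7e-03  1.0e-04 -1.0e+00] gap 0.0001 F [ 0.1 -0.3  0.3] [ 0.07  0.1  -0.08  1.39 -0.    1.45]
scene red 382 [0.0515 0.1721]
scene yel 356 [0.0056 0.269 ]
scene blu 406 [-0.0602  0.1798]
```

View pics/s1.png

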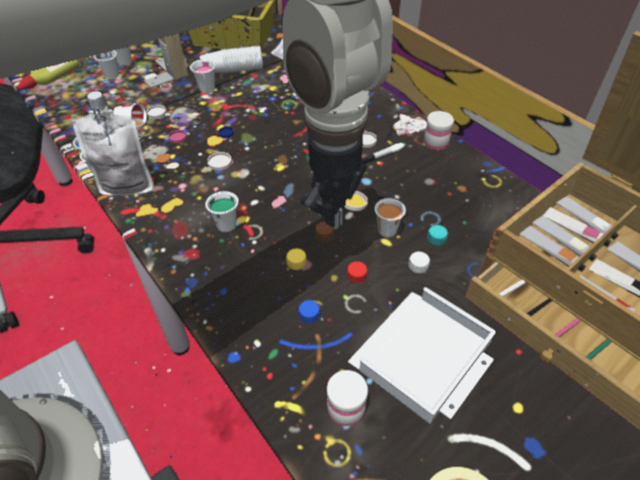

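The closed fingertips are at (337,220), behind the red cap at (357,271) on the tray-opposite side. Everything is undisturbed, so I'll descend and sweep red.

apply_moves --pt "0 0 0 0 0 0.15 0" --pt "0 0 0 0 0 0.3 0" --pt "0 0 0 0 0 0.38 0" --pt "0 0 0 0 0 0.43 0" --pt "0 0 0 0 0 0.43 0" --pt "0 0 0 0 0 0.43 0"

```text
clock: 6.12
ee_pos: [0.5574, 0.0374, 0.1797]
ee_rot: [0.001, 0.636, 0.772, 0.001]
contact_force: [0.4, -0.4, 0.4]
finger_gap: 0.0001
grasp_force: 0.0
```

apply_moves --pt "0 0 0 -0.03 0 0 0" --pt "0 0 0 -0.06 0 0 0" --pt "0 0 0 -0.09 0 0 0" --pt "0 0 0 -0.12 0 0 0" --pt "0 0 0 -0.15 0 0 0" --pt "0 0 0 -0.18 0 0 0" --pt "0 0 0 -0.21 0 0 0" --pt "0 0 0 -0.24 0 0 0" --pt "0 0 0 -0.27 0 0 0" --pt "0 0 0 -0.3 0 0 0" --pt "0 0 0 -0.33 0 0 0" --pt "0 0 0 -0.36 0 0 0" --pt "0 0 0 -0.38 0 0 0" --pt "0 0 0 -0.39 0 0 0" --pt "0 0 0 -0.4 0 0 0" --pt "0 0 0 -0.4 0 0 0"

```text
clock: 8.12
ee_pos: [0.5722, -0.0412, 0.1787]
ee_rot: [-0.0, 0.636, 0.772, -0.0]
contact_force: [0.9, -0.3, -0.4]
finger_gap: 0.0001
grasp_force: 0.0
```

```bash
python3 -c "
from h import *
pose();caps()"
```

```text
clock 8.12 tcp tray [0.0501 0.1442] tip z 0.0057 yaw 100.98 down [-1.e-04 -1.e-04 -1.e+00] gap 0.0001 F [ 0.9 -0.3 -0.4] [-0.07  0.17 -0.17  1.23 -0.    1.31]
top yel 246 [0.0067 0.2695]
top blu 202 [-0.0585  0.1812]
scene red 393 [0.0509 0.1146]
scene yel 352 [0.0057 0.269 ]
scene blu 357 [-0.0588  0.1795]
```

apply_moves --pt "0 0 0 -0.03 0 -0.01 0" --pt "0 0 0 -0.06 0 -0.012 0" --pt "0 0 0 -0.1 0 -0.012 0" --pt "0 0 0 -0.14 0 -0.012 0" --pt "0 0 0 -0.18 0 -0.012 0" --pt "0 0 0 -0.22 0 -0.012 0" --pt "0 0 0 -0.26 0 -0.012 0" --pt "0 0 0 -0.3 0 -0.012 0" --pt "0 0 0 -0.34 0 -0.012 0" --pt "0 0 0 -0.38 0 -0.012 0" --pt "0 0 0 -0.42 0 -0.012 0" --pt "0 0 0 -0.46 0 -0.012 0" --pt "0 0 0 -0.5 0 -0.012 0" --pt "0 0 0 -0.53 0 -0.012 0" --pt "0 0 0 -0.56 0 -0.012 0" --pt "0 0 0 -0.58 0 -0.012 0" --pt "0 0 0 -0.6 0 -0.012 0" --pt "0 0 0 -0.61 0 -0.012 0" --pt "0 0 0 -0.61 0 -0.012 0" --pt "0 0 0 -0.61 0 -0.012 0"

```text
clock: 10.72
ee_pos: [0.5955, -0.1608, 0.1811]
ee_rot: [0.0, 0.636, 0.772, 0.0]
contact_force: [-0.4, -0.2, 0.4]
finger_gap: -0.0001
grasp_force: 0.0
```

apply_moves --pt "0 0 0 0.05 0 0 0" --pt "0 0 0 0.1 0 0 0" --pt "0 0 0 0.1 0 -0.3 0" --pt "0 0 0 0.1 0 -0.5 0" --pt "0 0 0 0.5 -0.25 -0.5 0" --pt "0 0 0 0.9 -0.5 -0.5 0" --pt "0 0 0 0.95 -0.55 -0.5 0" --pt "0 0 0 0.95 -0.55 -0.5 0" --pt "0 0 0 0.95 -0.55 -0.5 0"

```text
clock: 11.85
ee_pos: [0.4509, 0.0055, 0.2816]
ee_rot: [0.001, 0.635, 0.772, 0.0]
contact_force: [0.6, -0.6, 0.2]
finger_gap: 0.0001
grasp_force: 0.0
```

```bash
python3 -c "
from h import *
pose();caps()"
```

```text
clock 11.85 tcp tray [-0.0599  0.2136] tip z 0.1086 yaw 101.09 down [ 1.4e-03 -1.0e-04 -1.0e+00] gap 0.0001 F [ 0.6 -0.6  0.2] [ 0.01 -0.16 -0.3   1.43 -0.    1.39]
top yel 240 [0.0066 0.2694]
scene red 371 [ 0.0521 -0.0061]
scene blu 408 [-0.0602  0.1798]
```

Red lies inside at tray (52,−6) mm. Blue is close to the wall lane, so I'll sweep it on a path slanted slightly toward the tray's middle.

apply_moves --pt "0 0 -0.13 0.04 -0.018 0 0" --pt "0 0 -0.13 0.04 -0.018 0.15 0" --pt "0 0 -0.13 0.04 -0.018 0.3 0" --pt "0 0 -0.13 0.04 -0.018 0.43 0" --pt "0 0 -0.13 0.04 -0.018 0.5 0" --pt "0 0 -0.13 0.04 -0.018 0.5 0" --pt "0 0 -0.13 0.04 -0.018 0.5 0"

```text
clock: 12.82
ee_pos: [0.4468, 0.0117, 0.182]
ee_rot: [0.0, 0.596, 0.803, 0.0]
contact_force: [0.3, 0.8, 0.4]
finger_gap: -0.0002
grasp_force: 0.0
```

apply_moves --pt "0 0 0 -0.03 0 0 0" --pt "0 0 0 -0.06 0 0 0" --pt "0 0 0 -0.09 0 0 0" --pt "0 0 0 -0.12 0 0 0" --pt "0 0 0 -0.15 0 0 0" --pt "0 0 0 -0.18 0 0 0" --pt "0 0 0 -0.21 0 0 0" --pt "0 0 0 -0.24 0 0 0" --pt "0 0 0 -0.27 0 0 0" --pt "0 0 0 -0.3 0 0 0" --pt "0 0 0 -0.33 0 0 0" --pt "0 0 0 -0.36 0 0 0" --pt "0 0 0 -0.38 0 0 0" --pt "0 0 0 -0.39 0 0 0" --pt "0 0 0 -0.4 0 0 0" --pt "0 0 0 -0.4 0 0 0"

```text
clock: 14.82
ee_pos: [0.4694, -0.0648, 0.1811]
ee_rot: [0.0, 0.596, 0.803, -0.0]
contact_force: [0.1, 0.1, -0.4]
finger_gap: 0.0001
grasp_force: 0.0
```

```bash
python3 -c "
from h import *
pose();caps()"
```

```text
clock 14.82 tcp tray [-0.0554  0.141 ] tip z 0.0081 yaw 106.83 down [ 0.e+00 -1.e-04 -1.e+00] gap 0.0001 F [ 0.1  0.1 -0.4] [-0.14 -0.06 -0.41  1.22 -0.    1.14]
top yel 254 [0.006  0.2693]
scene red 373 [ 0.0521 -0.006 ]
scene yel 322 [0.0038 0.2701]
scene blu 494 [-0.0577  0.1127]
```

apply_moves --pt "0 0 0 -0.03 0 0 0" --pt "0 0 0 -0.06 0 0 0" --pt "0 0 0 -0.1 0 0 0" --pt "0 0 0 -0.14 0 0 0" --pt "0 0 0 -0.18 0 0 0" --pt "0 0 0 -0.22 0 0 0" --pt "0 0 0 -0.26 0 0 0" --pt "0 0 0 -0.3 0 0 0" --pt "0 0 0 -0.34 0 0 0" --pt "0 0 0 -0.38 0 0 0" --pt "0 0 0 -0.42 0 0 0" --pt "0 0 0 -0.46 0 0 0" --pt "0 0 0 -0.5 0 0 0" --pt "0 0 0 -0.53 0 0 0" --pt "0 0 0 -0.56 0 0 0" --pt "0 0 0 -0.58 0 0 0" --pt "0 0 0 -0.6 0 0 0" --pt "0 0 0 -0.61 0 0 0" --pt "0 0 0 -0.61 0 0 0" --pt "0 0 0 -0.61 0 0 0"

```text
clock: 17.42
ee_pos: [0.5047, -0.1814, 0.1811]
ee_rot: [-0.0, 0.596, 0.803, -0.0]
contact_force: [-0.5, -0.5, -0.0]
finger_gap: -0.0002
grasp_force: 0.0
```

apply_moves --pt "0 0 0 0.05 0 0 0" --pt "0 0 0 0.1 0 0 0" --pt "0 0 0 0.1 0 -0.3 0" --pt "0 0 0 0.1 0 -0.5 0" --pt "0 0 0.13 0.5 0.25 -0.5 0" --pt "0 0 0.13 0.9 0.3 -0.5 0" --pt "0 0 0.13 0.95 0.35 -0.5 0" --pt "0 0 0.13 0.95 0.35 -0.5 0" --pt "0 0 0.13 0.95 0.35 -0.5 0"

```text
clock: 18.55
ee_pos: [0.5164, 0.021, 0.2811]
ee_rot: [0.0, 0.636, 0.772, -0.0]
contact_force: [0.2, -0.4, 0.1]
finger_gap: 0.0003
grasp_force: 0.0
```

```bash
python3 -c "
from h import *
pose();caps()"
```

```text
clock 18.55 tcp tray [0.0074 0.2161] tip z 0.1081 yaw 101.06 down [-1.e-04 -3.e-04 -1.e+00] gap 0.0003 F [ 0.2 -0.4  0.1] [ 0.04 -0.   -0.16  1.42 -0.    1.42]
top yel 234 [0.0067 0.2691]
scene red 372 [ 0.0521 -0.006 ]
scene yel 359 [0.0056 0.269 ]
scene blu 428 [-0.0407 -0.0086]
```

Blue is in at (−41,−9) mm. Yellow is next.

apply_moves --pt "0 0 0 0.25 0 0 0" --pt "0 0 0 0.48 0 0 0" --pt "0 0 0 0.48 0 0 0" --pt "0 0 0 0.48 0 0.15 0" --pt "0 0 0 0.48 0 0.3 0" --pt "0 0 0 0.48 0 0.43 0" --pt "0 0 0 0.48 0 0.5 0" --pt "0 0 0 0.48 0 0.5 0" --pt "0 0 0 0.48 0 0.5 0"

```text
clock: 19.77
ee_pos: [0.4989, 0.1145, 0.1822]
ee_rot: [0.0, 0.636, 0.771, 0.001]
contact_force: [-0.1, 0.2, 0.4]
finger_gap: 0.0002
grasp_force: 0.0
```

apply_moves --pt "0 0 0 -0.03 0 0 0" --pt "0 0 0 -0.06 0 0 0" --pt "0 0 0 -0.1 0 0 0" --pt "0 0 0 -0.14 0 0 0" --pt "0 0 0 -0.18 0 0 0" --pt "0 0 0 -0.22 0 0 0" --pt "0 0 0 -0.26 0 0 0" --pt "0 0 0 -0.3 0 0 0" --pt "0 0 0 -0.34 0 0 0" --pt "0 0 0 -0.38 0 0 0" --pt "0 0 0 -0.42 0 0 0" --pt "0 0 0 -0.46 0 0 0" --pt "0 0 0 -0.5 0 0 0" --pt "0 0 0 -0.54 0 0 0" --pt "0 0 0 -0.58 0 0 0" --pt "0 0 0 -0.62 0 0 0" --pt "0 0 0 -0.65 0 0 0" --pt "0 0 0 -0.67 0 0 0" --pt "0 0 0 -0.68 0 0 0" --pt "0 0 0 -0.68 0 0 0"

```text
clock: 22.28
ee_pos: [0.5243, -0.0187, 0.1811]
ee_rot: [-0.0, 0.636, 0.772, -0.0]
contact_force: [0.3, -0.0, -0.2]
finger_gap: -0.0004
grasp_force: 0.0
```

```bash
python3 -c "
from h import *
pose();caps()"
```

```text
clock 22.27 tcp tray [0.0075 0.1756] tip z 0.0081 yaw 100.98 down [-0.  0. -1.] gap -0.0004 F [ 0.3 -0.  -0.2] [-0.04  0.06 -0.29  1.22  0.    1.34]
scene red 370 [ 0.0522 -0.0061]
scene yel 402 [0.0049 0.146 ]
scene blu 429 [-0.0408 -0.0085]
```

apply_moves --pt "0 0 0 -0.03 0 0 0" --pt "0 0 0 -0.06 0 0 0" --pt "0 0 0 -0.1 0 0 0" --pt "0 0 0 -0.14 0 0 0" --pt "0 0 0 -0.18 0 0 0" --pt "0 0 0 -0.22 0 0 0" --pt "0 0 0 -0.26 0 0 0" --pt "0 0 0 -0.3 0 0 0" --pt "0 0 0 -0.34 0 0 0" --pt "0 0 0 -0.38 0 0 0" --pt "0 0 0 -0.42 0 0 0" --pt "0 0 0 -0.46 0 0 0" --pt "0 0 0 -0.5 0 0 0" --pt "0 0 0 -0.54 0 0 0" --pt "0 0 0 -0.58 0 0 0" --pt "0 0 0 -0.62 0 0 0" --pt "0 0 0 -0.65 0 0 0" --pt "0 0 0 -0.68 0 0 0" --pt "0 0 0 -0.7 0 0 0" --pt "0 0 0 -0.7 0 0 0"

```text
clock: 24.88
ee_pos: [0.551, -0.1563, 0.1811]
ee_rot: [0.0, 0.636, 0.771, 0.0]
contact_force: [-0.3, 0.1, -0.1]
finger_gap: 0.0002
grasp_force: 0.0
```

apply_moves --pt "0 0 0 0.05 0 0 0" --pt "0 0 0 0.1 0 0 0" --pt "0 0 0 0.1 0 -0.3 0" --pt "0 0 0 0.1 0 -0.6 0" --pt "0 0 0 0.5 0 -0.8 0" --pt "0 0 0 0.9 0 -0.8 0" --pt "0 0 0 0.95 0 -0.8 0" --pt "0 0 0 0.95 0 -0.8 0" --pt "0 0 0 0.95 0 -0.8 0"

```text
clock: 26.0
ee_pos: [0.5146, 0.0309, 0.3411]
ee_rot: [0.0, 0.636, 0.772, -0.0]
contact_force: [-0.1, -0.5, 0.3]
finger_gap: 0.0
grasp_force: 0.0
```

```bash
python3 -c "
from h import *
pose();caps()
cv2.imwrite('pics/s2.png',eyes.grab_frame('scene')['color'][...,::-1])"
```

```text
clock 26.0 tcp tray [0.0075 0.2261] tip z 0.1681 yaw 101.06 down [ 2.e-04 -2.e-04 -1.e+00] gap 0.0 F [-0.1 -0.5  0.3] [ 0.06 -0.01 -0.05  1.53 -0.    1.44]
scene red 372 [ 0.0521 -0.006 ]
scene yel 379 [0.0054 0.0068]
scene blu 428 [-0.0408 -0.0085]
```

View pics/s2.png

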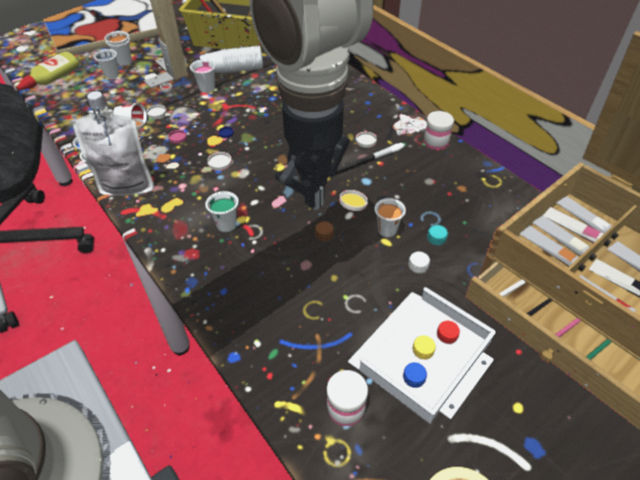

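All three caps lie in the tray: red (448,331), yellow (424,347) and blue (415,374). The jar and both cups are where they were, and the gripper is clear.

```bash
python3 -c "
from workcell import finish_job
print(finish_job())"
```

```text
the job is handed in; nothing more can be done
None
```

I swept the red, yellow and blue caps over the lip into the tray, left the jar and both cups where they stood, and handed the job in at about 26 s; it returned no verdict.

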